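Re-pack the breakfast box so that its cover lies flat

TASK

The breakfast box was packed wrongly: the salt mill sticks out and the cover cannot go on. Rearrange the salt mill, the black beaker and the honey jar so that each stands upright in an insert of its own and nothing rises above the inserts' rims (tall mill in the deep grey one, beaker in the middle-deep white one, honey jar in the shallow green one), parking one of them on the cork trivet or another free spot meanwhile; then lay the cover flat inside the raised edge of the box with its handle up. Set everything down gently without dropping or tipping it over, and do not disturb the flowered mug.

Things in the scene. Friction and masses are not known exactly. Their poses are not given: they have to be found in the camera images.
- salt_mill: Turned wooden salt mill, round, 110 mm tall, 58 mm at the foot, with a 50 mm wide wooden head from 80 to 99 mm above its base and a 12 mm wide metal nut above that. About 0.18 kg. Origin at the centre of its underside, z up. Grasp it across the head. It starts in the green shallow insert and sticks out of the box.
- beaker: Black round beaker, open and empty, 83 mm tall, 57 mm wide at the top, 51 mm at the foot. About 0.11 kg. Origin at the centre of its underside, z up. It starts in the grey deep insert.
- honey_jar: Squat amber glass honey jar with a brass-coloured screw lid and a paper label, 58 mm tall, 60 mm wide; the lid is 57 mm wide and takes up the top 16 mm. About 0.16 kg. Origin at the centre of its underside, z up. It starts in the white middle insert.
- cover: The box's cover: a brown wooden board 246 (its x) by 148 mm (its y), 6 mm thick, with a dark steel bar handle along x over its middle: the bar is 120 mm long, 16 mm wide and spans 24 to 40 mm above the underside. About 0.22 kg. Origin: centre of its underside, z up. Starts flat on the worktop beside the box, handle up; which end is which does not matter.
- breakfast_box: Open brown wooden box, 272 (its x) by 172 mm (its y), fixed. Origin: centre of its footprint on the worktop. Three inserts hang in it side by side along its x at -83, 0, +83 mm, rims level 118 mm above the worktop. A raised edge (top at 125 mm) encloses a recess 256 by 158 mm where the cover lies on the inserts' rims, with 5 mm of play on each side.
- insert_deep: Grey plastic insert, the deepest. Origin: centre of its footprint at worktop height (z = 0), axes parallel to the box's. Clear opening 77 mm along x, 145 mm along y, walls 2.4 mm thick, rim 118 mm above the worktop; fixed. Inner floor 6 mm above the worktop, 112 mm deep.
- insert_middle: White ceramic insert, middle depth. Origin: centre of its footprint at worktop height (z = 0), axes parallel to the box's. Clear opening 77 mm along x, 145 mm along y, walls 2.4 mm thick, rim 118 mm above the worktop; fixed. Inner floor 33 mm above the worktop, 85 mm deep.
- insert_shallow: Green insert, the shallowest. Origin: centre of its footprint at worktop height (z = 0), axes parallel to the box's. Clear opening 77 mm along x, 145 mm along y, walls 2.4 mm thick, rim 118 mm above the worktop; fixed. Inner floor 58 mm above the worktop, 60 mm deep.
- trivet: Round cork pot trivet, 90 mm wide and 8 mm thick, lying free and empty on the worktop; a handy parking place. Fixed. Origin at the centre of its underside.
- mug: White mug with green flowers, a bystander to be left alone: 94 mm tall, 82 mm wide, 112 mm over its handle. Origin at its underside, in the middle of its 82 by 112 mm outline; the handle points along its -y.
Not all that is in view belongs to the job. What is shaped like the salt_mill but orange, purple or red is not meant.

How it is judged (in metres and radians):
At the end, for the whole second after the job is handed in: Mill, beaker and jar upright on the floors of the deep, middle and shallow insert (base within 4 mm, 0.1 rad); cover in the recess on the inserts' rims, handle up (centre within 10 mm, height 4 mm, level 0.04 rad, 0.08 rad of the box's direction, either way round); all released and at rest (horizontal distance between salt_mill and insert_deep below 0.055 m and z of salt_mill in the frame of insert_deep between 0.002 and 0.01 m and angle between each of salt_mill, beaker, honey_jar's own z axis and vertical below 0.1 rad and linear speed of each of salt_mill, beaker, honey_jar, cover below 0.02 m/s and horizontal distance between beaker and insert_middle below 0.055 m and z of beaker in the frame of insert_middle between 0.029 and 0.037 m and horizontal distance between honey_jar and insert_shallow below 0.055 m and z of honey_jar in the frame of insert_shallow between 0.054 and 0.062 m and horizontal distance between cover and breakfast_box below 0.01 m and z of cover in the frame of breakfast_box between 0.114 and 0.122 m and angle between cover's own z axis and vertical below 0.04 rad and angle between the x axis of cover and the x axis of breakfast_box, either way round below 0.08 rad); the robot touches nothing.
It fails at once if the flowered mug is knocked or shoved by more than 25 mm (distance of mug from where it was at the start of the episode above 0.025 m).
It fails at once if the salt mill, beaker or honey jar is tipped over by more than 40 degrees (angle between any of salt_mill, beaker, honey_jar's own z axis and vertical above 0.7 rad).
It fails at once if the salt mill, beaker, honey jar or cover is dropped: falls faster than 0.9 m/s out of the fingers' hold (a fall of about 40 mm) ((contact force between the fingers and salt_mill below 0.02 N and linear speed of salt_mill above 0.9 m/s) or (contact force between the fingers and beaker below 0.02 N and linear speed of beaker above 0.9 m/s) or (contact force between the fingers and honey_jar below 0.02 N and linear speed of honey_jar above 0.9 m/s) or (contact force between the fingers and cover below 0.02 N and linear speed of cover above 0.9 m/s)).
It also fails if it takes over 112 s, if anything falls off the work surface, if the arm or the gripper's body presses on something with over 40 N, if the wrist force passes 120 N, or if a joint passes its speed limit or range.

ROBOT

A 6-joint arm with a two-finger parallel gripper is mounted at the origin on the work surface; the furniture and walls round the work are solid. World frame = base frame: x ahead of the robot, y to its left, z up, the work surface at z = 0. Lengths are in m, angles in degrees, forces in N, time in s.
With the tool pointing down it reaches from about 0.375 to 0.9 m from the base axis. Payload 3.1 kg.
Tool frame: the origin (TCP) lies at the very end of the fingers, on their centre line; the grasp point (between the pads) lies bot.grip_point_offset behind it (bot.grip_point_offset is the distance from the TCP to the grasp point, in m); z points along the fingers, y is the line along which they close (so a half turn about z gives the same grasp; the last joint's range is limited). The gripper opens to 85 mm and grips with 20 to 120 N. Pads are 22 mm wide; open, the fingers measure 114 mm over their backs; the gripper's body (76 mm by 85 mm) begins 54 mm behind the grasp point. The pads swing forward as they close: fully open they stand 13 mm farther back than shut.
Start: joints at [57.897, 30.224, 82.088, -0, 67.689, -10.227], TCP at [0.233, 0.58, 0.231] pointing down, gripper open.
Joint ranges: [-176.69, 176.69], [-43.24, 126.21], [12.49, 139.97], [-82, 262], [0, 151.66], [-163.58, 163.58]. Speed limits (degrees/s): [159.86, 159.86, 180, 180, 180, 180].

INTERFACE

Orientations are given as a 3x3 rotation matrix whose columns are the frame's x, y, z axes.
In Python, from bench import telemetry, vision, sign_off, bot gives the robot as it stands.
- The arm moves only by the tool apply_moves, never from a script. Its argument "plan" is a list of rows, each a list of 6 numbers: the shift along the tool's x, y, z in cm, then the turn, a rotation vector about the tool's x, y, z in rad. A call has 1 to 20 rows; each row is the pose to reach, as a shift and turn from the pose commanded when the call began, along the tool's axes at that moment; what a row does not reach only later rows make up. A row lasts 1/10 s, in which the tool goes at most 50 mm and 8.59 degrees, less where a joint would pass 70% of its speed; a pose out of reach is approached as far as the arm can. A call with a gripper value outside its range is refused whole. "claw" is the opening, from 0 (shut) to 1 (fully open), set as the call begins (left out, the last holds). The fingers move at their own pace and stop on an object; "squeeze" is the grip in N (left out, the last holds). Time passes only in rows, so rows that repeat a pose let the fingers close. It gives the time, the measured TCP pose, the force, the opening and the grip force at its end, in the units of the state.
- telemetry.get_state(): the state, without advancing time (a new reading comes with each control period).
- vision.grab_frame(name): name is "side" or "top" or "wrist"; returns the picture (420x560x3 uint8, red, green, blue); there is no depth.
- vision.camera_model(name): a dict with "camera_matrix" (3x3 intrinsics, pixels), "R" (3x3) and "t" (3): a world point X has camera coordinates R X + t; the wrist camera has in their place "hand_eye" (4x4, takes a point from camera to tool coordinates, whose origin is the TCP and whose axes are the flange's). Camera axes: x right, y down, z forward; pixel columns grow to the right and rows downward; lengths in m; the calibration is good to about 2 mm. The wrist camera is an equidistant fisheye: a pixel r from the principal point sees the ray r / f radians off the axis. A picture is of the moment at which its call begins: read the wrist's pose just before it. camera_model takes no time and is no camera call.
- sign_off(): hands the job in; it is judged then, once.
The state is a dict: "time": time; "joints": joint angles; "joint_velocities": joint speeds; "joint_torque": joint torques, N m; "eef_pos": TCP position; "ee_rot": TCP orientation; "contact_force": force on the tool from outside, world axes, zero at the start; "wrist_torque": the same for the moment, N m; "finger_gap": finger opening in m; "grip_force": force on a finger pad.
Only numpy, scipy, OpenCV 4.12 (cv2) and the standard library are available. Lean on these libraries where they do the work, as an engineer would, in place of code of your own. Each camera call takes 0.05 s, during which the arm holds its last target. There are 200 camera calls.

## Working session

There is one attempt and no reset: what is moved stays moved. The work goes in short steps, Python scripts to look and compute and a tool call to move; the robot and the scene stay as the last step left them, time stands still between calls to the robot, and variables do not carry over. Pictures are saved under pics/ and viewed, at most 14 in all, crops included, and the job is handed in when it is done.

Besides the shell and the picture viewer there is one more tool, called after "Request:" as name(argument=value, ...), one argument or row to a line, values as JSON. apply_moves: Moves the arm, as the interface text tells. Its arguments: {"type":"object","properties":{"plan":{"type":"array","items":{"type":"array","items":{"type":"number"}}},"claw":{"type":"number"},"squeeze":{"type":"number"}},"required":["plan"]}

```bash
mkdir -p pics; ls
python3 - <<'E'
from bench import telemetry, vision, bot
import cv2, numpy as np, json
np.set_printoptions(precision=4,suppress=True)
for n in("side","top"):
    f=vision.grab_frame(n); cv2.imwrite(f"pics/{n}0.png",f[:,:,::-1])
    print(n,vision.camera_model(n))
print(vision.camera_model("wrist"))
print(bot.grip_point_offset, telemetry.get_state())
print([a for a in dir(bot) if a[0]!='_'])
E
```

```text
pics
side {'camera_matrix': array([[381.437 ,   0.    , 285.9728],
       [  0.    , 381.437 , 213.4561],
       [  0.    ,   0.    ,   1.    ]]), 'R': array([[ 0.9348,  0.355 , -0.0095],
       [ 0.2961, -0.7938, -0.5313],
       [-0.1961,  0.4938, -0.8472]]), 't': array([-0.4935, -0.135 ,  1.1178])}
top {'camera_matrix': array([[440.1516,   0.    , 280.5014],
       [  0.    , 440.1516, 221.0693],
       [  0.    ,   0.    ,   1.    ]]), 'R': array([[-0.0239, -0.9997, -0.0028],
       [-0.9861,  0.024 , -0.1644],
       [ 0.1644, -0.0011, -0.9864]]), 't': array([-0.0282,  0.5439,  1.027 ])}
{'camera_matrix': array([[325.1923,   0.    , 279.0949],
       [  0.    , 325.1923, 205.1304],
       [  0.    ,   0.    ,   1.    ]]), 'hand_eye': array([[ 0.0002, -0.954 , -0.2997,  0.0769],
       [ 1.    ,  0.0002, -0.    ,  0.0002],
       [ 0.0001, -0.2997,  0.954 , -0.142 ],
       [ 0.    ,  0.    ,  0.    ,  1.    ]])}
0.0187 {'time': 0.1, 'joints': array([ 57.8985,  30.2739,  82.1486,   0.0021,  67.6897, -10.2282]), 'joint_velocities': array([ 0.02  , -0.2058, -0.2193,  0.0334, -0.0321, -0.0147]), 'joint_torque': array([  0.0001, -44.3307, -17.8586,  -0.0002,   0.0039,  -0.    ]), 'eef_pos': array([0.2325, 0.5795, 0.2304]), 'ee_rot': array([[-0.928 ,  0.3726, -0.0011],
       [ 0.3726,  0.928 , -0.0016],
       [ 0.0004, -0.0019, -1.    ]]), 'contact_force': array([ 0.3158,  0.0181, -0.0953]), 'wrist_torque': array([ 0.0184,  0.0085, -0.0482]), 'grip_force': 0.0, 'finger_gap': 0.08524232986776352}
['Unreachable', 'grip_point_offset']
```

View pics/top0.png

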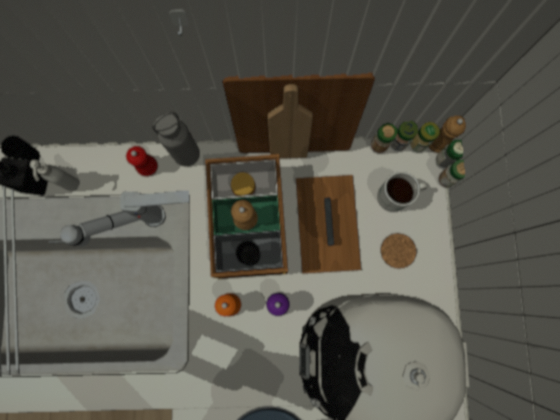

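View pics/side0.png

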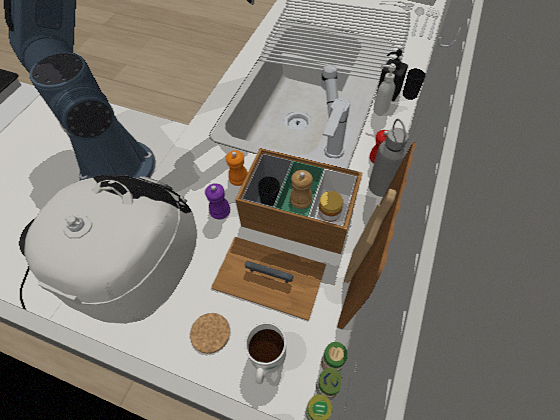

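The top view shows the box at about (247,215). The jar is in the white insert at (243,184), the wooden mill in the green insert at (243,213) and the beaker in the grey insert at (248,253). The cover is at (330,223), the trivet at (398,250) and the mug at (402,190).

Mill candidates are orange (227,305), purple (278,304), red (140,158), a brown one among the spices (455,125), and the natural-wood one in the green insert (243,213). The last is the one meant: it is wooden, it stands in the green insert and it sticks out.

```bash
cat > h.py <<'E'
from bench import telemetry, vision
import cv2, numpy as np
np.set_printoptions(precision=4,suppress=True)
def ray(name,uv):
    m=vision.camera_model(name); K,R,t=m["camera_matrix"],m["R"],m["t"]
    d=R.T@np.linalg.inv(K)@np.array([uv[0],uv[1],1.]); return -R.T@t,d
def plane(name,uv,z):
    c,d=ray(name,uv); return c+d*(z-c[2])/d[2]
def proj(name,X):
    m=vision.camera_model(name); p=m["camera_matrix"]@(m["R"]@np.asarray(X,float)+m["t"]); return p[:2]/p[2]
def two(a,b):
    (c1,d1),(c2,d2)=ray("top",a),ray("side",b)
    s=np.linalg.lstsq(np.c_[d1,-d2],c2-c1,rcond=None)[0]; p,q=c1+s[0]*d1,c2+s[1]*d2
    return (p+q)/2,np.linalg.norm(p-q)
def blob(mask,roi):
    x0,y0,x1,y1=roi; m=np.zeros_like(mask); m[y0:y1,x0:x1]=mask[y0:y1,x0:x1]
    c=max(cv2.findContours(m,cv2.RETR_EXTERNAL,cv2.CHAIN_APPROX_NONE)[0],key=cv2.contourArea)
    return c
E
python3 - <<'E'
from h import *
f=cv2.imread("pics/top0.png"); h=cv2.cvtColor(f,cv2.COLOR_BGR2HSV)
brown=cv2.inRange(h,(5,90,40),(20,255,200))
for n,roi,z in(("box",(203,150,292,282),.125),("cover",(293,172,366,276),.006),("trivet",(375,228,420,272),.008)):
    c=blob(brown,roi); r=cv2.minAreaRect(c); P=np.array([plane("top",p,z)[:2] for p in cv2.boxPoints(r)])
    e=np.diff(np.r_[P,P[:1]],axis=0)
    print(n,r,P.tolist(),"cen",P.mean(0),np.linalg.norm(e,axis=1),np.degrees(np.arctan2(e[:,1],e[:,0])))
s=cv2.imread("pics/side0.png")
a=cv2.resize(f[145:285,200:425],None,fx=3,fy=3,interpolation=cv2.INTER_CUBIC)
a=cv2.convertScaleAbs(a,alpha=1.6,beta=15); cv2.imwrite("pics/c1.png",a)
b=cv2.resize(s[140:330,200:360],None,fx=3,fy=3,interpolation=cv2.INTER_CUBIC); cv2.imwrite("pics/c2.png",b)
E
```

```text
box ((248.0, 213.5), (127.0, 86.0), 90.0) [[0.7007159048873206, 0.1294626991641158], [0.6957694391153706, -0.0695194114557037], [0.4042183571604265, -0.061406468104454826], [0.40877149914934396, 0.12820490354220526]] cen [0.5524 0.0317] [0.199  0.2917 0.1897 0.2919] [-91.424  178.4061  88.6244   0.2468]
cover ((327.9362487792969, 223.58584594726562), (95.11762237548828, 58.34654235839844), 86.00909423828125) [[0.6602246584352032, -0.08260855952926224], [0.6672864028255994, -0.23243805493109915], [0.4243289627584619, -0.23639909122499883], [0.41779210336386874, -0.09185020049534562]] cen [ 0.5424 -0.1608] [0.15   0.243  0.1447 0.2426] [ -87.3015 -179.066    92.5893    2.1831]
trivet ((398.0, 250.5), (33.0, 34.0), 90.0) [[0.5102499828757108, -0.2924581075800557], [0.508182136819619, -0.3775885131739675], [0.4258931922511368, -0.3714837938910822], [0.4279177268913223, -0.28739698392391533]] cen [ 0.4681 -0.3322] [0.0852 0.0825 0.0841 0.0825] [-91.3915 175.7572  88.6208  -3.5177]
```

View pics/c1.png

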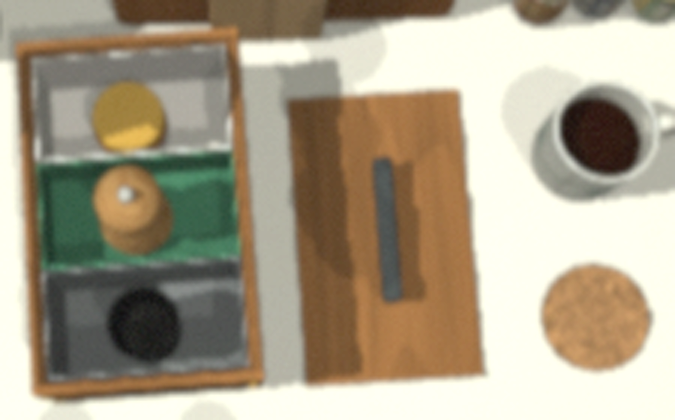

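The crop shows the wooden mill standing in the green insert with its nut at crop (126,193). That confirms it is the one meant. The jar lid is at (128,118), the beaker at (144,323) and the handle bar runs from (382,158) to (393,300).

Run:
```python
from h import *
u=lambda x,y:(200+(x+.5)/3-.5,145+(y+.5)/3-.5)
print("cam",ray("top",(0,0))[0],ray("side",(0,0))[0])
P=np.array([plane("top",u(*p),.125)[:2] for p in((18,45),(237,30),(262,378),(35,395))])
print("box outer",P.tolist(),P.mean(0)); e=np.diff(np.r_[P,P[:1]],axis=0); print(np.linalg.norm(e,axis=1),np.degrees(np.arctan2(e[:,1],e[:,0])))
P=np.array([plane("top",u(*p),.118)[:2] for p in((33,56),(227,44),(247,366),(48,382))])
print("recess-ish",P.tolist(),P.mean(0)); e=np.diff(np.r_[P,P[:1]],axis=0); print(np.linalg.norm(e,axis=1),np.degrees(np.arctan2(e[:,1],e[:,0])))
for n,p,z in(("jar",(129,117),.091),("nut",(126,193),.168),("beaker",(144,324),.089),("trivet",(596,317),.008),("mugrim",(605,133),.094)):print(n,plane("top",u(*p),z))
a,b=plane("top",u(382,159),.04),plane("top",u(393,299),.04); print("handle",(a+b)/2,np.linalg.norm(a-b),np.degrees(np.arctan2(*(a-b)[1::-1])))
P=np.array([plane("top",u(*p),.006)[:2] for p in((288,100),(459,91),(485,374),(307,383))]);e=np.diff(np.r_[P,P[:1]],axis=0); print("cover",P.mean(0),np.linalg.norm(e,axis=1),np.degrees(np.arctan2(e[:,1],e[:,0])))
```

```text
cam [ 0.3668 -0.0401  1.1024] [ 0.7206 -0.484   0.8705]
box outer [[0.6774449820138413, 0.12782501168481303], [0.6852540569967269, -0.040736709744094345], [0.4183181247962037, -0.052957654151005645], [0.40989654947471377, 0.1142370018453143]] [0.5477 0.0371]
[0.1687 0.2672 0.1674 0.2679] [ -87.3475 -177.3787   92.8835    2.9074]
recess-ish [[0.6705528446916339, 0.11739448505804012], [0.6764626366705413, -0.03274290559195734], [0.42782344924709853, -0.04214266574195849], [0.4195523786510864, 0.10571658655841268]] [0.5486 0.0371]
[0.1503 0.2488 0.1481 0.2513] [ -87.7459 -177.835    93.2017    2.6638]
jar [0.6272 0.046  0.091 ]
nut [0.5511 0.0421 0.168 ]
beaker [0.4637 0.0362 0.089 ]
trivet [ 0.4682 -0.3331  0.008 ]
mugrim [ 0.6043 -0.3269  0.094 ]
handle [ 0.5417 -0.1595  0.04  ] 0.11595289961539008 2.031661225671474
cover [ 0.5422 -0.1607] [0.1467 0.2417 0.1473 0.2412] [ -88.3086 -177.8184   91.5006    2.0342]
```

View pics/c2.png

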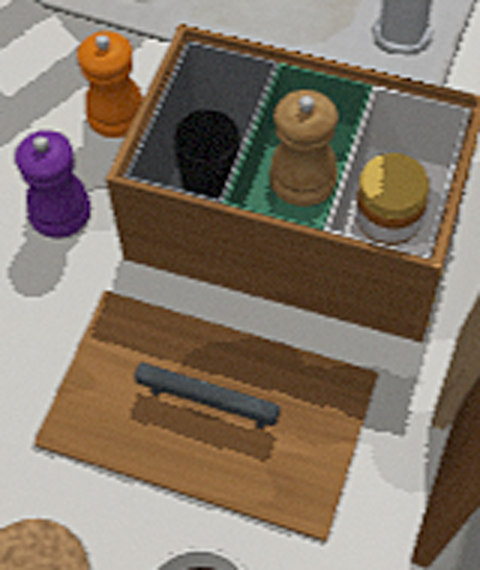

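The side crop shows the same layout. The order of the inserts from the robot is grey, green, white, and the leaning board at the right lies beyond the cover. Next I check the two-view positions and the pot clearance, then move.

```bash
cat >> h.py <<'E'
from scipy.spatial.transform import Rotation as Ro
def nav(x,y,z,yaw=92.7):
    "tool-axis shift (cm) and turn to a tool-down pose whose y axis has this yaw"
    s=telemetry.get_state(); R=np.array(s["ee_rot"]); a=np.radians(yaw)
    Y=np.array([np.cos(a),np.sin(a),0]); Z=np.array([0,0,-1.]); G=np.c_[np.cross(Y,Z),Y,Z]
    d=np.array([x,y,z])-s["eef_pos"]
    print("shift",(R.T@d*100).round(2),"turn",Ro.from_matrix(R.T@G).as_rotvec().round(3),"rows",np.linalg.norm(d)/.05,"t",s["time"])
E
python3 - <<'E'
from h import *
v=lambda x,y:(200+(x+.5)/3-.5,140+(y+.5)/3-.5); u=lambda x,y:(200+(x+.5)/3-.5,145+(y+.5)/3-.5)
for n,a,b in(("nut",(126,193),(306,104)),("jarlid",(129,117),(393,183)),("beaker",(144,324),(208,140))): print(n,two(u(*a),v(*b)))
print("beaker/jar side",plane("side",v(208,140),.089),plane("side",v(393,184),.091))
print("trivet side",plane("side",(210,333.5),.008))
for z in(.1,.15,.2):print("pot",z,plane("top",(400,295),z),plane("top",(350,305),z),plane("side",(195,230),z),plane("side",(165,300),z))
nav(.35,.30,.36)
nav(.551,.042,.30)
E
```

```text
nut (array([0.5524, 0.0428, 0.1621]), np.float64(0.00044880370727218576))
jarlid (array([0.629 , 0.0467, 0.0859]), np.float64(0.0010480137598894248))
beaker (array([0.466 , 0.0379, 0.0789]), np.float64(0.0033481591298617414))
beaker/jar side [0.4706 0.0324 0.089 ] [0.6303 0.0426 0.091 ]
trivet side [ 0.4742 -0.3364  0.008 ]
pot 0.1 [ 0.3592 -0.3054  0.1   ] [ 0.3399 -0.1921  0.1   ] [ 0.3599 -0.1513  0.1   ] [ 0.3808 -0.3233  0.1   ]
pot 0.15 [ 0.3596 -0.2921  0.15  ] [ 0.3412 -0.1846  0.15  ] [ 0.3833 -0.1729  0.15  ] [ 0.4028 -0.3338  0.15  ]
pot 0.2 [ 0.36   -0.2789  0.2   ] [ 0.3425 -0.177   0.2   ] [ 0.4067 -0.1945  0.2   ] [ 0.4249 -0.3442  0.2   ]
shift [-21.31 -21.58 -12.92] turn [-0.002 -0.001 -0.429] rows 6.594019370216403 t 0.1
shift [-49.58 -38.02  -6.9 ] turn [-0.002 -0.001 -0.429] rows 12.572513480922952 t 0.1
```

Request:
apply_moves(
  plan=[
    [-7,-7,-4,0,0,-0.1],
    [-14,-14,-9,0,0,-0.2],
    [-21.3,-21.6,-12.9,0,0,-0.3],
    [-26,-24.5,-12.9,0,0,-0.43],
    [-30,-27,-12,0,0,-0.43],
    [-34,-29.5,-11,0,0,-0.43],
    [-38,-32,-10,0,0,-0.43],
    [-42,-34,-9,0,0,-0.43],
    [-46,-36,-8,0,0,-0.43],
    [-49.6,-38,-6.9,0,0,-0.43],
    [-49.6,-38,-6.9,0,0,-0.43],
    [-49.6,-38,-6.9,0,0,-0.43],
    [-49.6,-38,-6.9,0,0,-0.43],
    [-49.6,-38,-6.9,0,0,-0.43],
    [-49.6,-38,-6.9,0,0,-0.43],
    [-49.6,-38,-6.9,0,0,-0.43],
  ],
  claw=1,
)

```text
time: 1.7
eef_pos: [0.5505, 0.0434, 0.3]
ee_rot: [[-0.999, -0.049, -0.002], [-0.049, 0.999, 0.001], [0.002, 0.001, -1.0]]
contact_force: [-0.3, 0.3, 0.2]
finger_gap: 0.0856
grip_force: 0.0
```

```bash
cat >> h.py <<'E'
def wrist(name):
    s=telemetry.get_state(); f=vision.grab_frame("wrist"); cv2.imwrite(f"pics/{name}.png",f[:,:,::-1]); np.savez(f"pics/{name}.npz",p=s["eef_pos"],R=s["ee_rot"]); return f
def wray(name,uv,z):
    d=np.load(f"pics/{name}.npz"); m=vision.camera_model("wrist"); K,H=m["camera_matrix"],m["hand_eye"]
    q=np.array([(uv[0]-K[0,2])/K[0,0],(uv[1]-K[1,2])/K[1,1]]); th=np.linalg.norm(q); e=q/max(th,1e-9)*np.sin(th)
    r=d["R"]@H[:3,:3]@np.array([e[0],e[1],np.cos(th)]); c=d["p"]+d["R"]@H[:3,3]; return c+r*(z-c[2])/r[2]
E
python3 - <<'E'
from h import *
wrist("w1"); s=telemetry.get_state(); print(s["eef_pos"],s["joints"],s["time"]); nav(.552,.0425,.125)
E
```

```text
[0.5505 0.0437 0.3002] [ -7.0637  20.2517  87.6407   0.0192  72.1717 -99.9114] 1.75
shift [-0.17 -0.14 17.52] turn [ 0.001 -0.001  0.002] rows 3.504749335672928 t 1.75
```

View pics/w1.png

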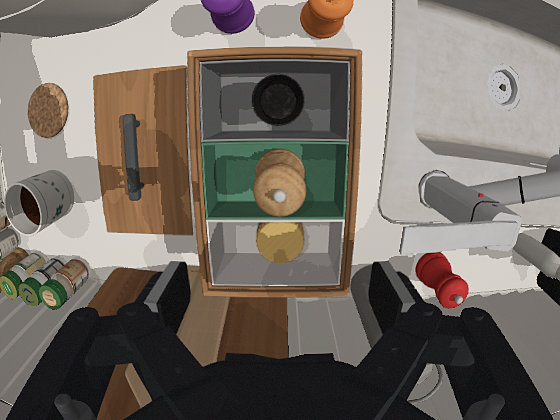

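The wrist view shows the nut at (279,197), the beaker at (278,99), the jar lid at (280,241) and the box rim from (188,51) to (352,296). The cover's bar runs from (130,118) to (136,197).

Run:
```python
from h import *
W=lambda p,z:wray("w1",p,z)
print("nut",W((279,197),.168),"beaker",W((278,99),.089),"jar",W((280,241),.091))
P=np.array([W(p,.125)[:2] for p in((188,51),(361,50),(352,296),(203,296))]); print(P.tolist(),P.mean(0))
# insert inner corners at rim
for n,q in(("grey",((202,61),(349,61),(347,140),(203,140))),("green",((204,142),(347,142),(345,219),(206,219))),("white",((207,221),(345,221),(342,286),(210,286)))):
    P=np.array([W(p,.118)[:2] for p in q]); e=np.diff(np.r_[P,P[:1]],axis=0);print(n,P.mean(0),np.linalg.norm(e,axis=1),np.degrees(np.arctan2(e[:,1],e[:,0])))
a,b=W((130,118),.04),W((136,197),.04);print("bar",(a+b)/2,np.linalg.norm(a-b),np.degrees(np.arctan2(*(b-a)[1::-1])))
```

```text
nut [0.552  0.0438 0.168 ] beaker [0.4657 0.0386 0.089 ] jar [0.6276 0.0487 0.091 ]
[[0.4195792180299639, -0.05170845906275042], [0.411053458513324, 0.11684131450171903], [0.6804951635298686, 0.13601698237341162], [0.6891638687160023, -0.038998273085903694]] [0.5501 0.0405]
grey [0.4662 0.0358] [0.1456 0.0804 0.1456 0.0806] [  92.6192    2.3996  -87.2997 -177.6377]
green [0.5497 0.04  ] [0.1447 0.0825 0.1495 0.0827] [  92.7147    4.3058  -87.1941 -179.0185]
white [0.634  0.0444] [0.1487 0.0817 0.1553 0.0819] [  92.8053    4.8788  -87.1182 -179.7041]
bar [ 0.5434 -0.1527  0.04  ] 0.10796301489896412 2.1527368757698517
```

Request:
apply_moves(
  plan=[
    [-0.1,-0.1,4,0,0,0],
    [-0.1,-0.1,8,0,0,0],
    [-0.1,-0.1,11,0,0,0],
    [-0.1,-0.1,14,0,0,0],
    [-0.1,-0.1,16,0,0,0],
    [-0.1,-0.1,17.3,0,0,0],
    [-0.1,-0.1,17.3,0,0,0],
    [-0.1,-0.1,17.3,0,0,0],
  ],
)

```text
time: 2.55
eef_pos: [0.553, 0.0422, 0.1281]
ee_rot: [[-0.999, -0.049, 0.001], [-0.049, 0.999, -0.0], [-0.001, -0.0, -1.0]]
contact_force: [0.4, -0.2, -0.1]
finger_gap: 0.0852
grip_force: 0.0
```

Request:
apply_moves(
  plan=[
    [0,0,0,0,0,0],
    [0,0,0,0,0,0],
    [0,0,0,0,0,0],
    [0,0,0,0,0,0],
    [0,0,0,0,0,0],
    [0,0,0,0,0,0],
    [0,0,0,0,0,0],
    [0,0,0,0,0,0],
  ],
  claw=0.4,
  squeeze=40,
)

```text
time: 3.35
eef_pos: [0.5533, 0.042, 0.1287]
ee_rot: [[-0.999, -0.048, 0.002], [-0.048, 0.999, 0.001], [-0.002, 0.001, -1.0]]
contact_force: [0.4, 1.9, 6.4]
finger_gap: 0.0463
grip_force: 40.2
```

The gap is 46 mm on a 50 mm head and there is an upward force, so the pads probably sit high on the head. I reopen, go 5 mm lower and regrip.

Request:
apply_moves(
  plan=[
    [0,0,0,0,0,0],
    [0,0,0,0,0,0],
    [0,0,0,0,0,0],
    [0,0,0,0,0,0],
    [0,0,0.6,0,0,0],
    [0,0,0.6,0,0,0],
    [0,0,0.6,0,0,0],
  ],
  claw=0.9,
)

```text
time: 4.05
eef_pos: [0.5523, 0.0416, 0.1209]
ee_rot: [[-0.999, -0.048, -0.001], [-0.048, 0.999, 0.0], [0.001, 0.0, -1.0]]
contact_force: [0.3, 0.2, 0.6]
finger_gap: 0.0768
grip_force: 0.0
```

Request:
apply_moves(
  plan=[
    [0,0,0,0,0,0],
    [0,0,0,0,0,0],
    [0,0,0,0,0,0],
    [0,0,0,0,0,0],
    [0,0,0,0,0,0],
    [0,0,0,0,0,0],
    [0,0,0,0,0,0],
    [0,0,0,0,0,0],
  ],
  claw=0.4,
)

```text
time: 4.85
eef_pos: [0.5527, 0.0419, 0.1216]
ee_rot: [[-0.999, -0.048, 0.0], [-0.048, 0.999, 0.0], [-0.0, 0.0, -1.0]]
contact_force: [-1.5, 3.6, 5.2]
finger_gap: 0.0466
grip_force: 40.9
```

Request:
apply_moves(
  plan=[
    [0,0,-0.5,0,0,0],
    [0,0,-1.5,0,0,0],
    [0,0,-3,0,0,0],
    [0,0,-5,0,0,0],
    [0,0,-8,0,0,0],
    [0,0,-11,0,0,0],
    [0,0,-13,0,0,0],
    [0,0,-13.5,0,0,0],
    [0,0,-13.5,0,0,0],
    [0,0,-13.5,0,0,0],
  ],
)

```text
time: 5.85
eef_pos: [0.5516, 0.0415, 0.2551]
ee_rot: [[-0.999, -0.048, -0.003], [-0.048, 0.999, 0.0], [0.003, 0.0, -1.0]]
contact_force: [0.3, -0.4, -1.9]
finger_gap: 0.047
grip_force: 41.0
```

Run:
```python
from h import *
wrist("w2"); f=vision.grab_frame("side"); cv2.imwrite("pics/s2.png",f[:,:,::-1]); nav(.478,-.333,.255,0);nav(.478,-.333,.255,45); print(telemetry.get_state()["joints"])
```

```text
shift [  9.15 -37.06  -0.01] turn [-0.002 -0.003  1.619] rows 7.63531247256198 t 5.95
shift [  9.15 -37.06  -0.01] turn [-0.001 -0.003  0.834] rows 7.63531247256198 t 5.95
[  -7.2579   23.1647   90.7981   -0.0089   66.2292 -100.012 ]
```

View pics/s2.png

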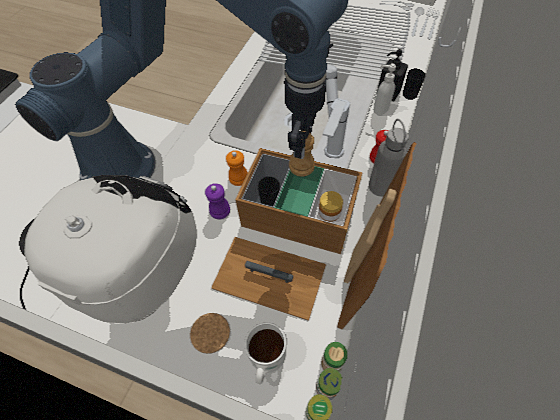

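Request:
apply_moves(
  plan=[
    [0.5,-2,0,0,0,0.1],
    [1.2,-5,0,0,0,0.25],
    [2,-8.5,0,0,0,0.4],
    [3,-12,0,0,0,0.55],
    [4,-16,0,0,0,0.7],
    [5,-20,0,0,0,0.85],
    [6,-24,0,0,0,1.0],
    [7,-28,0,0,0,1.15],
    [7.8,-31.5,0,0,0,1.3],
    [8.5,-34.5,0,0,0,1.45],
    [9,-36.5,0,0,0,1.55],
    [9.1,-37.1,0,0,0,1.6],
    [9.1,-37.1,0,0,0,1.6],
    [9.1,-37.1,0,0,0,1.6],
    [9.1,-37.1,0,0,0,1.6],
    [9.1,-37.1,0,0,0,1.6],
  ],
)

```text
time: 7.55
eef_pos: [0.4797, -0.3325, 0.2561]
ee_rot: [[-0.021, 1.0, -0.0], [1.0, 0.021, 0.001], [0.001, -0.0, -1.0]]
contact_force: [0.7, -0.1, -1.2]
finger_gap: 0.0473
grip_force: 41.0
```

Run:
```python
from h import *
f=vision.grab_frame("side"); cv2.imwrite("pics/s3.png",cv2.resize(f[180:400,100:360],None,fx=2,fy=2)[:,:,::-1]); nav(.475,-.334,.0725,1)
```

```text
shift [-0.14 -0.47 18.38] turn [-0.    -0.     0.003] rows 3.6766338150388997 t 7.6
```

View pics/s3.png

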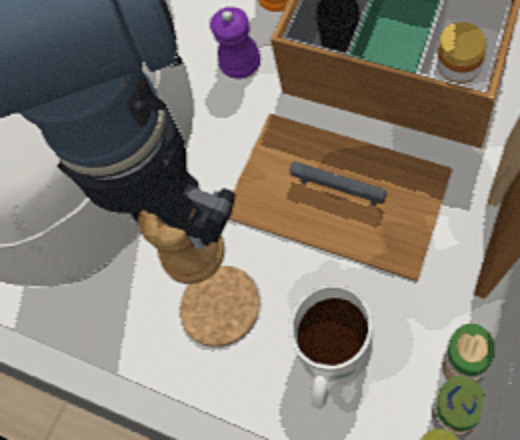

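The mill hangs upright above the trivet, clear of the pot and the mug.

Request:
apply_moves(
  plan=[
    [-0.1,-0.4,3,0,0,0],
    [-0.1,-0.4,6.5,0,0,0],
    [-0.1,-0.4,10,0,0,0],
    [-0.1,-0.4,13,0,0,0],
    [-0.1,-0.4,15,0,0,0],
    [-0.1,-0.4,16.5,0,0,0],
    [-0.1,-0.4,17.5,0,0,0],
    [-0.1,-0.4,18,0,0,0],
    [-0.1,-0.4,18.3,0,0,0],
    [-0.1,-0.4,18.3,0,0,0],
    [-0.1,-0.4,18.3,0,0,0],
  ],
)

```text
time: 8.7
eef_pos: [0.476, -0.3348, 0.0741]
ee_rot: [[-0.019, 1.0, 0.001], [1.0, 0.019, -0.001], [-0.001, 0.001, -1.0]]
contact_force: [0.1, -0.5, -1.6]
finger_gap: 0.0472
grip_force: 41.0
```

Request:
apply_moves(
  plan=[
    [0,0,0.15,0,0,0],
    [0,0,0.3,0,0,0],
    [0,0,0.3,0,0,0],
    [0,0,0.3,0,0,0],
  ],
)

```text
time: 9.1
eef_pos: [0.4761, -0.335, 0.0716]
ee_rot: [[-0.019, 1.0, 0.001], [1.0, 0.019, -0.001], [-0.002, 0.001, -1.0]]
contact_force: [-1.1, 0.4, 5.8]
finger_gap: 0.0471
grip_force: 41.4
```

Request:
apply_moves(
  plan=[
    [0,0,0,0,0,0],
    [0,0,0,0,0,0],
    [0,0,0,0,0,0],
    [0,0,0,0,0,0],
    [0,0,0,0,0,0],
    [0,0,-1,0,0,0],
    [0,0,-3,0,0,0],
    [0,0,-6,0,0,0],
    [0,0,-10,0,0,0],
    [0,0,-14,0,0,0],
    [0,0,-18,0,0,0],
    [0,0,-18,0,0,0],
  ],
  claw=1,
)

```text
time: 10.3
eef_pos: [0.4784, -0.3371, 0.2575]
ee_rot: [[-0.019, 1.0, 0.01], [1.0, 0.019, -0.01], [-0.01, 0.01, -1.0]]
contact_force: [0.1, -1.1, 0.5]
finger_gap: 0.0856
grip_force: 0.0
```

Run:
```python
from h import *
nav(.6285,.0465,.255,92.8)
```

```text
shift [38.07 15.74  0.  ] turn [-0.001  0.016 -1.6  ] rows 8.239078853846904 t 10.3
```

Request:
apply_moves(
  plan=[
    [4,1.6,0,0,0,-0.15],
    [8,3.2,0,0,0,-0.3],
    [12,4.8,0,0,0,-0.45],
    [16,6.4,0,0,0,-0.6],
    [20,8,0,0,0,-0.75],
    [24,9.6,0,0,0,-0.9],
    [28,11.4,0,0,0,-1.05],
    [31,12.8,0,0,0,-1.2],
    [34,14,0,0,0,-1.35],
    [36,15,0,0,0,-1.5],
    [38,15.7,0,0,0,-1.6],
    [38,15.7,0,0,0,-1.6],
    [38,15.7,0,0,0,-1.6],
    [38,15.7,0,0,0,-1.6],
    [38,15.7,0,0,0,-1.6],
  ],
  claw=0.9,
)

```text
time: 11.8
eef_pos: [0.625, 0.0474, 0.2503]
ee_rot: [[-0.999, -0.046, -0.0], [-0.046, 0.999, -0.0], [0.0, -0.0, -1.0]]
contact_force: [0.0, 0.3, 1.0]
finger_gap: 0.0768
grip_force: 0.0
```

Run:
```python
from h import *
f=wrist("w4"); h=cv2.cvtColor(f,cv2.COLOR_RGB2HSV)
m=cv2.inRange(h,(15,90,60),(32,255,255))
c=blob(m,(200,100,360,300)); (x,y),r=cv2.minEnclosingCircle(c); print("jar",x,y,r,cv2.contourArea(c),cv2.boundingRect(c),wray("w4",(x,y),.091))
s=cv2.inRange(h,(70,60,20),(90,255,255)); print("green",cv2.boundingRect(blob(s,(150,0,400,300))))
nav(.628,.047,.063,92.8)
```

```text
jar 279.69403076171875 189.08209228515625 29.793596267700195 2616.0 (251, 160, 59, 59) [0.6266 0.0484 0.091 ]
green (185, 60, 177, 98)
shift [-0.3  -0.06 18.73] turn [-0.    -0.    -0.002] rows 3.7471028583276524 t 11.85
```

View pics/w4.png

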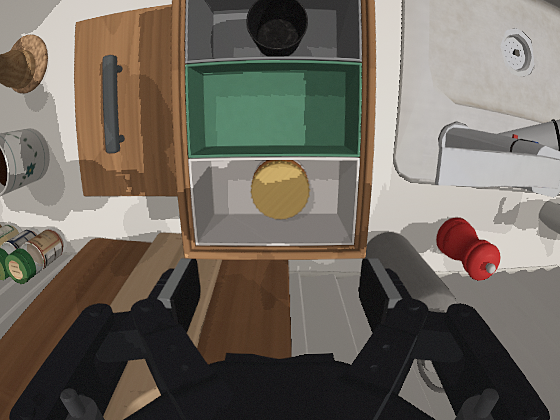

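The lid is centred at (280,189), which gives (0.627, 0.048). I descend onto it.

Request:
apply_moves(
  plan=[
    [-0.2,0.05,4,0,0,0],
    [-0.2,0.05,8,0,0,0],
    [-0.2,0.05,11,0,0,0],
    [-0.2,0.05,13.5,0,0,0],
    [-0.2,0.05,15.5,0,0,0],
    [-0.2,0.05,17,0,0,0],
    [-0.2,0.05,18.2,0,0,0],
    [-0.2,0.05,18.7,0,0,0],
    [-0.2,0.05,18.7,0,0,0],
    [-0.2,0.05,18.7,0,0,0],
  ],
)

```text
time: 12.85
eef_pos: [0.6281, 0.049, 0.0642]
ee_rot: [[-0.999, -0.048, 0.002], [-0.048, 0.999, -0.0], [-0.002, -0.0, -1.0]]
contact_force: [0.2, 0.5, -0.6]
finger_gap: 0.0767
grip_force: 0.0
```

Request:
apply_moves(
  plan=[
    [0,0,0,0,0,0],
    [0,0,0,0,0,0],
    [0,0,0,0,0,0],
    [0,0,0,0,0,0],
    [0,0,0,0,0,0],
    [0,0,0,0,0,0],
    [0,0,0,0,0,0],
  ],
  claw=0.5,
)

```text
time: 13.55
eef_pos: [0.6281, 0.0484, 0.0648]
ee_rot: [[-0.999, -0.049, 0.002], [-0.049, 0.999, -0.001], [-0.002, -0.001, -1.0]]
contact_force: [-0.1, -1.6, 5.3]
finger_gap: 0.0558
grip_force: 42.9
```

Request:
apply_moves(
  plan=[
    [0,0,-0.5,0,0,0],
    [0,0,-1.5,0,0,0],
    [0,0,-3,0,0,0],
    [0,0,-5,0,0,0],
    [0,0,-8,0,0,0],
    [0,0,-11,0,0,0],
    [0,0,-12.5,0,0,0],
    [0,0,-12.5,0,0,0],
    [1.5,-0.1,-12.5,0,0,0],
    [4,-0.3,-12.5,0,0,0],
    [6.5,-0.5,-12.5,0,0,0],
    [7.9,-0.5,-12.5,0,0,0],
    [7.9,-0.5,-12.5,0,0,0],
    [7.9,-0.5,-12.5,0,0,0],
    [7.9,-0.5,-12.5,0,0,0],
  ],
)

```text
time: 15.05
eef_pos: [0.5499, 0.0402, 0.1883]
ee_rot: [[-0.999, -0.048, 0.001], [-0.048, 0.999, -0.0], [-0.001, -0.0, -1.0]]
contact_force: [1.0, -0.1, -2.3]
finger_gap: 0.0559
grip_force: 43.0
```

Run:
```python
from h import *
f=wrist("w5");nav(.549,.039,.0925,92.8)
```

```text
shift [ 0.1  -0.12  9.58] turn [-0.     0.001 -0.001] rows 1.9155279055579801 t 15.1
```

View pics/w5.png

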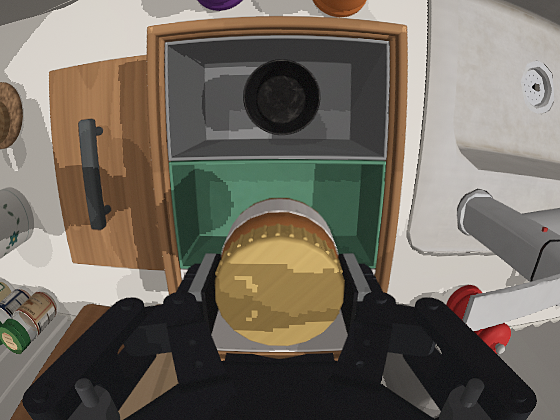

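The jar hangs upright over the green insert. The grey rim corners are at (167,41) and (389,41), and the grey/green divider is at row 159.

Run:
```python
from h import *
W=lambda p:wray("w5",p,.118)
print("divider",W((170,159)),W((386,159)),"far",W((167,41)),W((389,41)))
```

```text
divider [ 0.5105 -0.0361  0.118 ] [0.5034 0.1114 0.118 ] far [ 0.4295 -0.0398  0.118 ] [0.4225 0.1072 0.118 ]
```

Request:
apply_moves(
  plan=[
    [0.1,-0.1,2,0,0,0],
    [0.1,-0.1,4,0,0,0],
    [0.1,-0.1,6,0,0,0],
    [0.1,-0.1,7.5,0,0,0],
    [0.1,-0.1,8.7,0,0,0],
    [0.1,-0.1,9.3,0,0,0],
    [0.1,-0.1,9.6,0,0,0],
    [0.1,-0.1,9.6,0,0,0],
    [0.1,-0.1,9.6,0,0,0],
  ],
)

```text
time: 16.0
eef_pos: [0.5483, 0.0392, 0.0929]
ee_rot: [[-0.999, -0.048, 0.001], [-0.048, 0.999, -0.0], [-0.001, -0.0, -1.0]]
contact_force: [0.3, 0.5, -2.7]
finger_gap: 0.0558
grip_force: 43.0
```

Request:
apply_moves(
  plan=[
    [0,0,0.15,0,0,0],
    [0,0,0.3,0,0,0],
    [0,0,0.3,0,0,0],
    [0,0,0.3,0,0,0],
  ],
)

```text
time: 16.4
eef_pos: [0.5481, 0.0392, 0.0898]
ee_rot: [[-0.999, -0.048, 0.001], [-0.048, 0.999, -0.0], [-0.001, -0.0, -1.0]]
contact_force: [-0.9, -0.1, 2.1]
finger_gap: 0.0562
grip_force: 43.5
```

Request:
apply_moves(
  plan=[
    [0,0,0,0,0,0],
    [0,0,0,0,0,0],
    [0,0,0,0,0,0],
    [0,0,0,0,0,0],
    [0,0,0,0,0,0],
    [0,0,-1,0,0,0],
    [0,0,-3,0,0,0],
    [0,0,-6,0,0,0],
    [0,0,-10,0,0,0],
    [2,0,-13,0,0,0],
    [5,0.2,-13,0,0,0],
    [8.2,0.3,-13,0,0,0],
    [8.2,0.3,-13,0,0,0],
    [8.2,0.3,-13,0,0,0],
    [8.2,0.3,-13,0,0,0],
  ],
  claw=0.9,
)

```text
time: 17.9
eef_pos: [0.4672, 0.038, 0.2199]
ee_rot: [[-0.999, -0.048, 0.003], [-0.048, 0.999, -0.0], [-0.003, -0.001, -1.0]]
contact_force: [1.4, 0.5, -0.0]
finger_gap: 0.0769
grip_force: 0.0
```

Run:
```python
from h import *
f=wrist("w6");nav(.4655,.038,.063,92.8)
g=vision.grab_frame("top"); cv2.imwrite("pics/t6.png",g[:,:,::-1])
h=cv2.cvtColor(f,cv2.COLOR_RGB2HSV); c=blob(cv2.inRange(h,(0,0,0),(180,255,45)),(200,80,360,280)); (x,y),r=cv2.minEnclosingCircle(c); print(x,y,r,cv2.boundingRect(c),wray("w6",(x,y),.089))
```

```text
shift [ 0.2   0.01 15.67] turn [-0.     0.002 -0.001] rows 3.134627325286623 t 17.95
279.1226501464844 188.32708740234375 34.889137268066406 (247, 156, 64, 68) [0.4612 0.038  0.089 ]
```

View pics/w6.png

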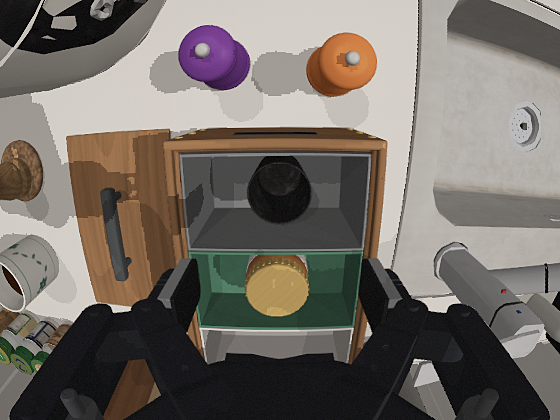

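The beaker rim is centred at about (279,192), which gives about (0.465, 0.038). The jar stands upright in the green insert at (278,288).

Request:
apply_moves(
  plan=[
    [0.2,0,4,0,0,0],
    [0.2,0,7,0,0,0],
    [0.2,0,10,0,0,0],
    [0.2,0,12,0,0,0],
    [0.2,0,14,0,0,0],
    [0.2,0,15.3,0,0,0],
    [0.2,0,16,0,0,0],
    [0.2,0,16.1,0,0,0],
    [0.2,0,16.1,0,0,0],
    [0.2,0,16.1,0,0,0],
  ],
)

```text
time: 19.0
eef_pos: [0.4658, 0.0367, 0.0582]
ee_rot: [[-0.999, -0.049, 0.003], [-0.049, 0.999, -0.002], [-0.003, -0.002, -1.0]]
contact_force: [1.1, -6.3, -3.0]
finger_gap: 0.0767
grip_force: 0.0
```

Request:
apply_moves(
  plan=[
    [0,0,0,0,0,0],
    [0,0,0,0,0,0],
    [0,0,0,0,0,0],
    [0,0,0,0,0,0],
    [0,0,0,0,0,0],
    [0,0,0,0,0,0],
    [0,0,0,0,0,0],
  ],
  claw=0.45,
  squeeze=35,
)

```text
time: 19.7
eef_pos: [0.4643, 0.038, 0.0586]
ee_rot: [[-0.999, -0.048, 0.001], [-0.048, 0.999, -0.0], [-0.001, -0.0, -1.0]]
contact_force: [1.1, -1.8, 5.3]
finger_gap: 0.0551
grip_force: 36.9
```

Request:
apply_moves(
  plan=[
    [0,0,-0.5,0,0,0],
    [0,0,-1.5,0,0,0],
    [0,0,-3.5,0,0,0],
    [0,0,-6.5,0,0,0],
    [0,0,-10,0,0,0],
    [0,0,-13,0,0,0],
    [0,0,-15.5,0,0,0],
    [-1,0,-15.5,0,0,0],
    [-3,0,-15.5,0,0,0],
    [-6,-0.1,-15.5,0,0,0],
    [-9.5,-0.1,-15.5,0,0,0],
    [-13,-0.2,-15.5,0,0,0],
    [-15.5,-0.2,-15.5,0,0,0],
    [-16.7,-0.25,-15.5,0,0,0],
    [-16.7,-0.25,-15.5,0,0,0],
    [-16.7,-0.25,-15.5,0,0,0],
    [-16.7,-0.25,-15.5,0,0,0],
  ],
)

```text
time: 21.4
eef_pos: [0.629, 0.044, 0.2125]
ee_rot: [[-0.999, -0.048, -0.003], [-0.048, 0.999, 0.0], [0.003, 0.0, -1.0]]
contact_force: [-0.6, -0.1, -1.0]
finger_gap: 0.0548
grip_force: 37.3
```

Run:
```python
from h import *
wrist("w7");nav(.6317,.0435,.0875,92.8)
```

```text
shift [-0.27 -0.06 12.54] turn [ 0.    -0.002 -0.001] rows 2.5078679511355815 t 21.45
```

View pics/w7.png

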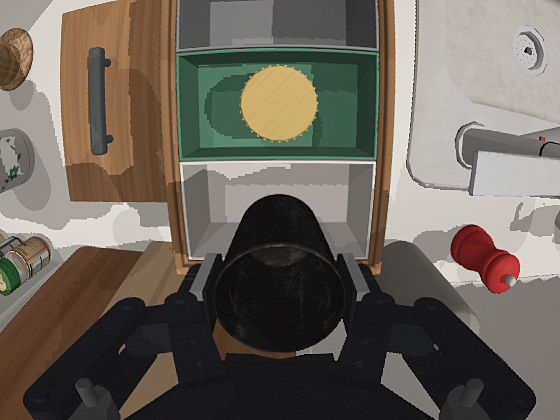

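The beaker is held straight over the white insert and the jar stands in the green one.

Request:
apply_moves(
  plan=[
    [-0.25,0,3,0,0,0],
    [-0.25,0,6,0,0,0],
    [-0.25,0,8.5,0,0,0],
    [-0.25,0,10.3,0,0,0],
    [-0.25,0,11.5,0,0,0],
    [-0.25,0,12.2,0,0,0],
    [-0.25,0,12.5,0,0,0],
    [-0.25,0,12.5,0,0,0],
    [-0.25,0,12.7,0,0,0],
    [-0.25,0,12.7,0,0,0],
  ],
)

```text
time: 22.45
eef_pos: [0.6335, 0.0438, 0.087]
ee_rot: [[-0.999, -0.048, 0.001], [-0.048, 0.999, -0.0], [-0.001, -0.0, -1.0]]
contact_force: [0.1, -0.0, -1.0]
finger_gap: 0.0549
grip_force: 37.3
```

Request:
apply_moves(
  plan=[
    [0,0,0.15,0,0,0],
    [0,0,0.25,0,0,0],
    [0,0,0.25,0,0,0],
    [0,0,0.25,0,0,0],
  ],
)

```text
time: 22.85
eef_pos: [0.6338, 0.0438, 0.0856]
ee_rot: [[-0.999, -0.048, 0.002], [-0.048, 0.999, -0.0], [-0.002, -0.0, -1.0]]
contact_force: [-1.5, -0.5, 7.1]
finger_gap: 0.0549
grip_force: 37.8
```

Request:
apply_moves(
  plan=[
    [0,0,0,0,0,0],
    [0,0,0,0,0,0],
    [0,0,0,0,0,0],
    [0,0,0,0,0,0],
    [0,0,0,0,0,0],
    [0,0,-1,0,0,0],
    [0,0,-3,0,0,0],
    [0,0,-6,0,0,0],
    [0,0,-10,0,0,0],
    [0,0,-14,0,0,0],
    [0,0,-17,0,0,0],
    [0,0,-17,0,0,0],
    [0,0,-17,0,0,0],
  ],
  claw=1,
)

```text
time: 24.15
eef_pos: [0.6332, 0.0439, 0.2552]
ee_rot: [[-0.999, -0.048, 0.002], [-0.048, 0.999, -0.0], [-0.002, -0.0, -1.0]]
contact_force: [-0.2, 0.3, -0.4]
finger_gap: 0.0856
grip_force: 0.0
```

Run:
```python
from h import *
f=wrist("w8"); nav(.476,-.335,.255,1)
```

```text
shift [ 17.45 -37.09  -0.12] turn [-0.001 -0.001  1.602] rows 8.198514511676066 t 24.2
```

View pics/w8.png

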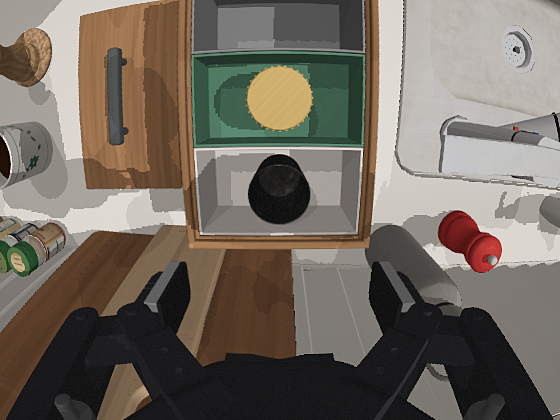

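The beaker stands upright in the white insert at (279,188) and the jar in the green one at (280,98). Next is the mill on the trivet.

Request:
apply_moves(
  plan=[
    [1.6,-3.5,0,0,0,0.14],
    [3.3,-7,0,0,0,0.28],
    [5,-10.5,0,0,0,0.42],
    [6.6,-14,0,0,0,0.56],
    [8.2,-17.5,0,0,0,0.7],
    [9.9,-21,0,0,0,0.84],
    [11.5,-24.5,0,0,0,0.98],
    [13.2,-28,0,0,0,1.12],
    [14.8,-31.5,0,0,0,1.26],
    [16.2,-34.5,0,0,0,1.4],
    [17.1,-36.3,0,0,0,1.5],
    [17.4,-37.1,0,0,0,1.6],
    [17.4,-37.1,0,0,0,1.6],
    [17.4,-37.1,0,0,0,1.6],
    [17.4,-37.1,0,0,0,1.6],
  ],
)

```text
time: 25.7
eef_pos: [0.477, -0.334, 0.253]
ee_rot: [[-0.021, 1.0, -0.001], [1.0, 0.021, 0.002], [0.002, -0.001, -1.0]]
contact_force: [0.2, -0.6, 0.4]
finger_gap: 0.0853
grip_force: 0.0
```

Run:
```python
from h import *
f=wrist("w9"); h=cv2.cvtColor(f,cv2.COLOR_RGB2HSV)
c=blob(cv2.inRange(h,(0,0,150),(180,60,255)),(255,165,305,235)); (x,y),r=cv2.minEnclosingCircle(c); print("nut",x,y,r,wray("w9",(x,y),.118))
c=blob(cv2.inRange(h,(8,60,60),(22,255,255)),(200,100,360,300)); print(cv2.boundingRect(c)); nav(.476,-.335,.0716,1)
```

```text
nut 263.0 217.0 18.788393020629883 [ 0.4626 -0.3554  0.118 ]
(238, 132, 73, 82)
shift [-0.12 -0.11 18.17] turn [-0.001 -0.001  0.004] rows 3.6336213167655242 t 25.75
```

Request:
apply_moves(
  plan=[
    [-0.1,-0.1,4,0,0,0],
    [-0.1,-0.1,8,0,0,0],
    [-0.1,-0.1,11,0,0,0],
    [-0.1,-0.1,14,0,0,0],
    [-0.1,-0.1,16.5,0,0,0],
    [-0.1,-0.1,18,0,0,0],
    [-0.1,-0.1,18.2,0,0,0],
    [-0.1,-0.1,18.2,0,0,0],
    [-0.1,-0.1,18.2,0,0,0],
  ],
)

```text
time: 26.65
eef_pos: [0.477, -0.3364, 0.0729]
ee_rot: [[-0.02, 1.0, 0.001], [1.0, 0.02, -0.001], [-0.002, 0.001, -1.0]]
contact_force: [-0.4, -0.3, 0.1]
finger_gap: 0.0851
grip_force: 0.0
```

Request:
apply_moves(
  plan=[
    [0,0,0,0,0,0],
    [0,0,0,0,0,0],
    [0,0,0,0,0,0],
    [0,0,0,0,0,0],
    [0,0,0,0,0,0],
    [0,0,0,0,0,0],
    [0,0,0,0,0,0],
    [0,0,0,0,0,0],
  ],
  claw=0.4,
  squeeze=40,
)

```text
time: 27.45
eef_pos: [0.4768, -0.3366, 0.0729]
ee_rot: [[-0.019, 1.0, 0.002], [1.0, 0.019, -0.001], [-0.001, 0.002, -1.0]]
contact_force: [-0.2, 0.9, 6.0]
finger_gap: 0.0469
grip_force: 40.3
```

Request:
apply_moves(
  plan=[
    [0,0,-0.5,0,0,0],
    [0,0,-1.5,0,0,0],
    [0,0,-3.5,0,0,0],
    [0,0,-6.5,0,0,0],
    [0,0,-10,0,0,0],
    [0,0,-14,0,0,0],
    [0,0,-17,0,0,0],
    [0,0,-18,0,0,0],
    [0,0,-18,0,0,0],
    [0,0,-18,0,0,0],
  ],
)

```text
time: 28.45
eef_pos: [0.4752, -0.3352, 0.2503]
ee_rot: [[-0.019, 1.0, -0.002], [1.0, 0.019, 0.002], [0.002, -0.002, -1.0]]
contact_force: [-0.6, 0.4, -2.3]
finger_gap: 0.0467
grip_force: 41.2
```

Run:
```python
from h import *
nav(.4658,.0353,.255,92.8)
```

```text
shift [37.06 -0.24 -0.38] turn [ 0.    -0.004 -1.601] rows 7.413514898651866 t 28.45
```

Request:
apply_moves(
  plan=[
    [2,0,-0.2,0,0,-0.12],
    [5,0,-0.4,0,0,-0.26],
    [8.5,0,-0.4,0,0,-0.4],
    [12,-0.1,-0.4,0,0,-0.54],
    [16,-0.1,-0.4,0,0,-0.68],
    [20,-0.1,-0.4,0,0,-0.82],
    [24,-0.2,-0.4,0,0,-0.96],
    [28,-0.2,-0.4,0,0,-1.1],
    [31.5,-0.2,-0.4,0,0,-1.24],
    [34.5,-0.2,-0.4,0,0,-1.38],
    [36.3,-0.2,-0.4,0,0,-1.5],
    [37,-0.2,-0.4,0,0,-1.6],
    [37,-0.2,-0.4,0,0,-1.6],
    [37,-0.2,-0.4,0,0,-1.6],
    [37,-0.2,-0.4,0,0,-1.6],
  ],
)

```text
time: 29.95
eef_pos: [0.4668, 0.0332, 0.255]
ee_rot: [[-0.999, -0.046, -0.002], [-0.046, 0.999, 0.0], [0.002, 0.0, -1.0]]
contact_force: [-0.5, 0.6, -1.3]
finger_gap: 0.0469
grip_force: 41.2
```

Run:
```python
from h import *
f=vision.grab_frame("side"); cv2.imwrite("pics/s10.png",cv2.resize(f[60:340,160:400],None,fx=2,fy=2)[:,:,::-1]); nav(.4658,.0353,.0725,92.8)
```

```text
shift [ 0.08  0.22 18.27] turn [ 0.    -0.001 -0.003] rows 3.655193618204069 t 30.0
```

View pics/s10.png

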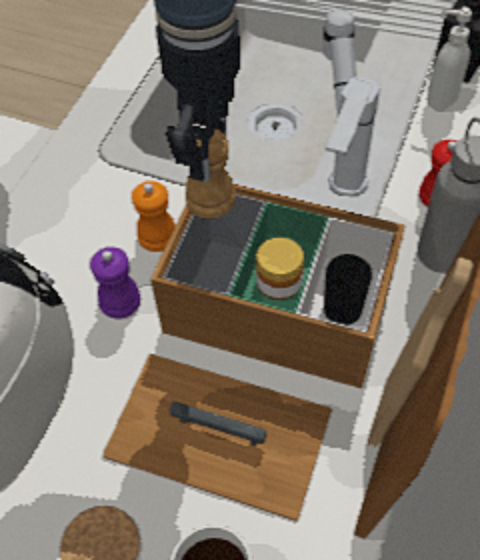

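The mill hangs upright over the grey insert. The jar and the beaker are in place in the green and white inserts.

Request:
apply_moves(
  plan=[
    [0.05,0.2,3,0,0,0],
    [0.05,0.2,6.5,0,0,0],
    [0.05,0.2,10,0,0,0],
    [0.05,0.2,13,0,0,0],
    [0.05,0.2,15.2,0,0,0],
    [0.05,0.2,16.7,0,0,0],
    [0.05,0.2,17.6,0,0,0],
    [0.05,0.2,18,0,0,0],
    [0.05,0.2,18.2,0,0,0],
    [0.05,0.2,18.2,0,0,0],
    [0.05,0.2,18.2,0,0,0],
  ],
)

```text
time: 31.1
eef_pos: [0.4671, 0.0357, 0.0745]
ee_rot: [[-0.999, -0.048, 0.002], [-0.048, 0.999, -0.0], [-0.002, -0.0, -1.0]]
contact_force: [-0.5, -0.6, -1.7]
finger_gap: 0.0471
grip_force: 41.2
```

Request:
apply_moves(
  plan=[
    [0,0,0.15,0,0,0],
    [0,0,0.3,0,0,0],
    [0,0,0.4,0,0,0],
    [0,0,0.4,0,0,0],
    [0,0,0.4,0,0,0],
  ],
)

```text
time: 31.6
eef_pos: [0.467, 0.0358, 0.0709]
ee_rot: [[-0.999, -0.048, 0.002], [-0.048, 0.999, -0.0], [-0.002, -0.0, -1.0]]
contact_force: [-0.4, -0.3, 7.9]
finger_gap: 0.0471
grip_force: 42.0
```

Request:
apply_moves(
  plan=[
    [0,0,0,0,0,0],
    [0,0,0,0,0,0],
    [0,0,0,0,0,0],
    [0,0,0,0,0,0],
    [0,0,0,0,0,0],
    [0,0,-1,0,0,0],
    [0,0,-3,0,0,0],
    [0,0,-6,0,0,0],
    [0,0,-10,0,0,0],
    [0,0,-14,0,0,0],
    [0,0,-17.5,0,0,0],
    [-4,-4,-17.5,0,0,0],
    [-7,-7.5,-17.5,0,0,0],
    [-7.2,-12,-17.5,0,0,0],
    [-7.2,-16,-17.5,0,0,0],
    [-7.2,-19,-17.5,0,0,0],
    [-7.2,-19,-17.5,0,0,0],
    [-7.2,-19,-17.5,0,0,0],
    [-7.2,-19,-17.5,0,0,0],
  ],
  claw=0.9,
)

```text
time: 33.5
eef_pos: [0.547, -0.1494, 0.245]
ee_rot: [[-0.999, -0.049, -0.001], [-0.049, 0.999, 0.001], [0.001, 0.001, -1.0]]
contact_force: [-1.2, 0.8, 1.3]
finger_gap: 0.0767
grip_force: 0.0
```

Run:
```python
from h import *
f=wrist("w11"); nav(.543,-.160,.05,92.1)
```

```text
shift [ 0.46 -1.07 19.5 ] turn [ 0.001 -0.     0.013] rows 3.90680501394372 t 33.55
```

View pics/w11.png

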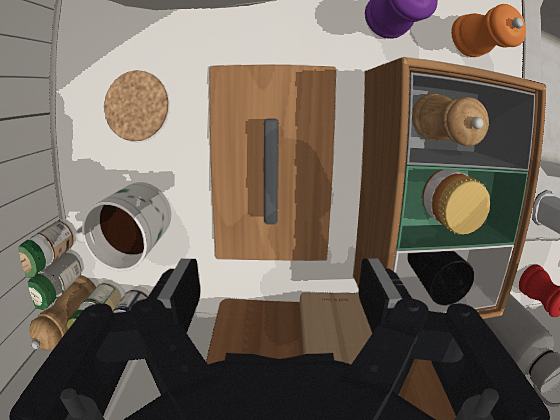

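The bar runs from (271,119) to (271,223), about 14 px wide. The board corners are (210,66), (336,68), (327,260) and (215,259). The mill stands in the grey insert.

Run:
```python
from h import *
W=lambda p,z:wray("w11",p,z)
a,b=W((271,119),.04),W((271,223),.04); c=(a+b)/2; print("bar",c,np.linalg.norm(a-b),np.degrees(np.arctan2(*(b-a)[1::-1])))
P=np.array([W(p,.006)[:2] for p in((210,66),(336,68),(327,260),(215,259))]);e=np.diff(np.r_[P,P[:1]],axis=0); print("board",P.mean(0),np.linalg.norm(e,axis=1),np.degrees(np.arctan2(e[:,1],e[:,0])))
nav(c[0],c[1],.014,92.1); nav(.5425,-.1585,.014,92.1)
```

```text
bar [ 0.5425 -0.158   0.04  ] 0.11663297211644223 2.4778319297104408
board [ 0.544 -0.158] [0.1461 0.2422 0.1482 0.2443] [  91.5633    2.198   -87.6147 -178.297 ]
shift [ 0.5  -0.87 23.1 ] turn [ 0.001 -0.     0.013] rows 4.624182588277006 t 33.55
shift [ 0.5  -0.92 23.1 ] turn [ 0.001 -0.     0.013] rows 4.624608926003564 t 33.55
```

Request:
apply_moves(
  plan=[
    [0.2,-0.5,4.5,0,0,0.01],
    [0.45,-0.95,9,0,0,0.01],
    [0.45,-0.95,13,0,0,0.01],
    [0.45,-0.95,16.5,0,0,0.01],
    [0.45,-0.95,19,0,0,0.01],
    [0.45,-0.95,20.8,0,0,0.01],
    [0.45,-0.95,22,0,0,0.01],
    [0.45,-0.95,22.7,0,0,0.01],
    [0.45,-0.95,22.9,0,0,0.01],
    [0.45,-0.95,22.9,0,0,0.01],
    [0.45,-0.95,22.9,0,0,0.01],
  ],
  claw=0.5,
)

```text
time: 34.65
eef_pos: [0.5442, -0.1605, 0.0167]
ee_rot: [[-0.999, -0.038, 0.002], [-0.038, 0.999, -0.001], [-0.002, -0.001, -1.0]]
contact_force: [0.7, -0.1, 0.3]
finger_gap: 0.0426
grip_force: 0.0
```

Run:
```python
from h import *
s=telemetry.get_state(); print(s["eef_pos"],s["contact_force"]); nav(.543,-.159,.0145,92.1)
```

```text
[ 0.5442 -0.1605  0.0167] [ 0.7372 -0.083   0.3021]
shift [0.12 0.15 0.22] turn [-0.001  0.002  0.002] rows 0.05917279030405326 t 34.65
```

Now I close on the bar with a firmer grip.

Request:
apply_moves(
  plan=[
    [0.1,0.15,0.15,0,0,0],
    [0.1,0.15,0.15,0,0,0],
    [0.1,0.15,0.15,0,0,0],
    [0.1,0.15,0.15,0,0,0],
    [0.1,0.15,0.15,0,0,0],
    [0.1,0.15,0.15,0,0,0],
    [0.1,0.15,0.15,0,0,0],
    [0.1,0.15,0.15,0,0,0],
    [0.1,0.15,0.15,0,0,0],
    [0.1,0.15,0.15,0,0,0],
  ],
  claw=0.05,
  squeeze=80,
)

```text
time: 35.65
eef_pos: [0.5425, -0.1588, 0.015]
ee_rot: [[-0.999, -0.038, 0.0], [-0.038, 0.999, -0.0], [-0.0, -0.0, -1.0]]
contact_force: [-0.3, 1.5, 6.0]
finger_gap: 0.0145
grip_force: 79.1
```

Request:
apply_moves(
  plan=[
    [0,0,-0.5,0,0,0],
    [0,0,-1.2,0,0,0],
    [0,0,-2.5,0,0,0],
    [0,0,-4.5,0,0,0],
    [0,0,-7,0,0,0],
    [0,0,-10,0,0,0],
    [0,0,-13,0,0,0],
    [0,0,-16,0,0,0],
    [0,0,-18,0,0,0],
    [0,0,-19,0,0,0],
    [0,0,-19,0,0,0],
    [0,0,-19,0,0,0],
  ],
)

```text
time: 36.85
eef_pos: [0.5418, -0.1584, 0.2037]
ee_rot: [[-0.999, -0.038, -0.001], [-0.038, 0.999, 0.001], [0.001, 0.001, -1.0]]
contact_force: [-0.0, -0.5, -3.3]
finger_gap: 0.0145
grip_force: 78.2
```

Run:
```python
from h import *
wrist("w12"); nav(.549,.039,.205,92.8)
f=vision.grab_frame("side"); cv2.imwrite("pics/s12.png",cv2.resize(f[60:340,160:400],None,fx=2,fy=2)[:,:,::-1])
```

```text
shift [-1.5  19.69 -0.16] turn [ 0.001 -0.002 -0.011] rows 3.949788679467229 t 36.9
```

View pics/s12.png

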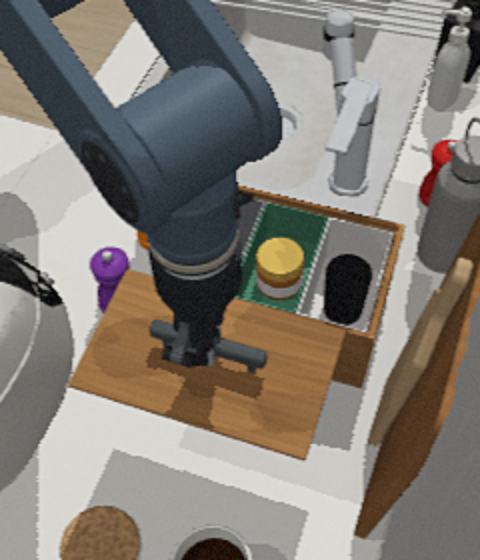

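The cover is level and held across the middle of its bar, and the box is clear. I refine the box centre from the earlier views w8, w5 and w7 while I move over.

Run:
```python
from h import *
for n,q in(("w8",((194,149),(363,147),(193,53),(365,53))),("w7",((179,161),(378,161),(178,48),(380,48)))):
    P=[wray(n,p,.118) for p in q]; a,b=(P[0]+P[1])/2,(P[2]+P[3])/2; print(n,a[:2],b[:2],"centre",((a+b)/2)[:2],"yaw",np.degrees(np.arctan2(*(a-b)[1::-1])))
```

```text
w8 [0.5918 0.0415] [0.5078 0.038 ] centre [0.5498 0.0398] yaw 2.4267333985941386
w7 [0.5912 0.042 ] [0.5055 0.0383] centre [0.5483 0.0402] yaw 2.505911079111464
```

Request:
apply_moves(
  plan=[
    [0,0.8,0,0,0,0],
    [0,2.5,0,0,0,0],
    [-0.2,5,0,0,0,0],
    [-0.5,8,0,0,0,0],
    [-0.8,11,0,0,0,0],
    [-1.1,14,0,0,0,0],
    [-1.3,16.5,0,0,0,0],
    [-1.5,18.5,0,0,0,-0.005],
    [-1.5,19.5,0,0,0,-0.01],
    [-1.5,19.7,0,0,0,-0.01],
    [-1.5,19.7,0,0,0,-0.01],
    [-1.5,19.7,0,0,0,-0.01],
    [-1.5,19.7,0,0,0,-0.01],
  ],
)

```text
time: 38.25
eef_pos: [0.5501, 0.0377, 0.2043]
ee_rot: [[-0.999, -0.047, 0.0], [-0.047, 0.999, -0.0], [0.0, -0.0, -1.0]]
contact_force: [-0.0, -0.9, -2.4]
finger_gap: 0.0145
grip_force: 78.2
```

Run:
```python
from h import *
nav(.549,.0395,.145,92.8)
```

```text
shift [0.1  0.19 5.93] turn [-0.    -0.    -0.002] rows 1.1862564242664932 t 38.25
```

Request:
apply_moves(
  plan=[
    [0.1,0.2,1.5,0,0,0],
    [0.1,0.2,3,0,0,0],
    [0.1,0.2,4.2,0,0,0],
    [0.1,0.2,5,0,0,0],
    [0.1,0.2,5.6,0,0,0],
    [0.1,0.2,5.9,0,0,0],
    [0.1,0.2,5.9,0,0,0],
    [0.1,0.2,5.9,0,0,0],
    [0.1,0.2,5.9,0,0,0],
  ],
)

```text
time: 39.15
eef_pos: [0.5493, 0.0406, 0.1458]
ee_rot: [[-0.999, -0.048, 0.001], [-0.048, 0.999, -0.0], [-0.001, -0.0, -1.0]]
contact_force: [-0.2, -0.1, -2.7]
finger_gap: 0.0144
grip_force: 78.3
```

Run:
```python
from h import *
nav(.549,.0398,.134,92.8)
```

```text
shift [ 0.04 -0.07  1.18] turn [-0.     0.001 -0.001] rows 0.23727957189632526 t 39.15
```

Request:
apply_moves(
  plan=[
    [0,-0.05,0.2,0,0,0],
    [0,-0.05,0.4,0,0,0],
    [0,-0.05,0.6,0,0,0],
    [0,-0.05,0.8,0,0,0],
    [0,-0.05,1.0,0,0,0],
    [0,-0.05,1.1,0,0,0],
    [0,-0.05,1.1,0,0,0],
    [0,-0.05,1.1,0,0,0],
  ],
)

```text
time: 39.95
eef_pos: [0.549, 0.0401, 0.1343]
ee_rot: [[-0.999, -0.048, 0.0], [-0.048, 0.999, -0.0], [-0.0, -0.0, -1.0]]
contact_force: [-0.2, 0.1, -2.3]
finger_gap: 0.0148
grip_force: 78.3
```

There is no contact force and the underside is already below the raised edge, so the cover is in the recess. I lower it to touch.

Request:
apply_moves(
  plan=[
    [0,0,0.1,0,0,0],
    [0,0,0.2,0,0,0],
    [0,0,0.2,0,0,0],
    [0,0,0.2,0,0,0],
  ],
)

```text
time: 40.35
eef_pos: [0.5491, 0.0401, 0.133]
ee_rot: [[-0.999, -0.048, 0.001], [-0.048, 0.999, -0.0], [-0.001, -0.0, -1.0]]
contact_force: [-1.0, 0.5, 4.7]
finger_gap: 0.0142
grip_force: 79.1
```

Request:
apply_moves(
  plan=[
    [0,0,0,0,0,0],
    [0,0,0,0,0,0],
    [0,0,0,0,0,0],
    [0,0,0,0,0,0],
    [0,0,0,0,0,0],
    [0,0,0,0,0,0],
    [0,0,-0.5,0,0,0],
    [0,0,-2,0,0,0],
    [0,0,-4,0,0,0],
    [0,0,-7,0,0,0],
    [0,0,-11,0,0,0],
    [0,0,-15,0,0,0],
    [0,0,-15,0,0,0],
    [0,0,-15,0,0,0],
    [0,0,-15,0,0,0],
  ],
  claw=0.5,
)

```text
time: 41.85
eef_pos: [0.5478, 0.0402, 0.2813]
ee_rot: [[-0.999, -0.048, -0.003], [-0.048, 0.999, 0.0], [0.003, 0.0, -1.0]]
contact_force: [0.4, 0.3, -0.4]
finger_gap: 0.0425
grip_force: 0.0
```

Run:
```python
from h import *
f=wrist("w13"); s=telemetry.get_state(); print(s["eef_pos"],s["contact_force"])
h=cv2.cvtColor(f,cv2.COLOR_RGB2HSV)
# bar: dark grey within the cover region
m=cv2.inRange(h,(90,20,20),(130,255,110)); c=blob(m,(240,60,320,270)); r=cv2.minAreaRect(c); print("bar",r)
P=sorted([wray("w13",p,.158)[:2] for p in cv2.boxPoints(r)],key=lambda p:p[0]); a,b=(P[0]+P[1])/2,(P[2]+P[3])/2
print((a+b)/2,np.linalg.norm(a-b),np.degrees(np.arctan2(*(b-a)[::-1])))
# brightness profiles across the box edges (row 150, column 230)
g=cv2.GaussianBlur(cv2.cvtColor(f,cv2.COLOR_RGB2GRAY),(3,3),0)
print(g[150,130:215].tolist()); print(g[150,345:430].tolist()); print(g[0:70,230].tolist())
```

```text
[0.5477 0.0402 0.2808] [-0.5866 -0.1259 -0.0689]
bar ((273.9756164550781, 139.78050231933594), (14.367987632751465, 28.73597526550293), 38.65980911254883)
[0.4985 0.034 ] 0.0236215503269668 -35.7003067341724
[194, 195, 191, 182, 176, 177, 177, 177, 178, 177, 177, 177, 177, 177, 177, 177, 177, 177, 177, 178, 180, 169, 139, 121, 121, 121, 122, 122, 122, 122, 122, 122, 122, 122, 122, 122, 122, 122, 122, 122, 122, 122, 122, 122, 122, 128, 139, 145, 145, 144, 144, 144, 144, 144, 145, 147, 138, 108, 85, 89, 97, 100, 99, 88, 72, 69, 84, 98, 87, 67, 69, 74, 87, 104, 109, 108, 108, 108, 110, 111, 111, 109, 107, 106, 106]
[115, 115, 113, 111, 111, 111, 113, 115, 116, 115, 114, 107, 90, 77, 62, 46, 52, 74, 90, 96, 97, 100, 125, 170, 195, 197, 195, 195, 195, 195, 195, 195, 195, 195, 195, 195, 195, 195, 195, 195, 195, 195, 196, 199, 186, 142, 109, 120, 149, 165, 167, 166, 166, 166, 166, 166, 167, 168, 169, 169, 170, 169, 169, 169, 170, 170, 171, 171, 171, 171, 171, 171, 171, 171, 171, 171, 171, 170, 169, 169, 169, 169, 169, 169, 169]
[75, 74, 73, 72, 71, 69, 65, 58, 50, 42, 45, 53, 47, 33, 30, 33, 35, 36, 37, 36, 37, 38, 38, 38, 37, 36, 36, 34, 36, 42, 40, 36, 61, 117, 165, 179, 176, 175, 175, 175, 175, 175, 176, 177, 178, 182, 164, 119, 101, 108, 113, 116, 115, 107, 85, 64, 68, 76, 60, 48, 68, 93, 103, 108, 108, 107, 107, 106, 106, 107]
```

Brightness profiles across the box edges show the cover inside the raised edge, with a gap on both sides. It touched down at exactly the rim height, it is released, and nothing touches the arm.

```bash
python3 -c "
from bench import sign_off; print(sign_off())"
```

```text
the job is handed in; nothing more can be done
None
```

I handed the job in at about 42 s on the robot clock: mill in the grey insert, beaker in the white, honey jar in the green, and cover in the recess with its handle up. The final cover position was checked only by touchdown height and brightness profiles, no verdict came back, and I viewed 15 pictures, one over the limit of 14.

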